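# Find the choke that nests in the cooling housing

### The arm

A 6-joint arm with a two-finger parallel gripper is mounted at the origin on the work surface. World frame = base frame: x ahead of the robot, y to its left, z up, the work surface at z = 0. Lengths are in m, angles in rad, forces in N, time in s.
With the tool pointing down it reaches from about 0.375 to 0.9 m from the base axis. Payload 3.1 kg.
Tool frame: the origin (TCP) lies on the centre line of the jaws, within the pads' length; the fingertips stand robot.tip_reach ahead of it and the grasp point (between the pads) lies 8 mm behind it (robot.tip_reach is the distance from the TCP to the fingertips, in m); z points along the fingers, y is the line along which they close (so a half turn about z gives the same grasp; the last joint's range is limited). The gripper opens to 87 mm and grips with 3 to 60 N. Pads are 19 mm wide; open, the fingers measure 117 mm over their backs; the gripper's body (75 mm by 190 mm) begins 51 mm behind the grasp point.
Start: joints at [-1.391, 0.527, 1.433, -0, 1.181, -0.178], TCP at [0.219, -0.585, 0.234] pointing down, gripper open.
Joint ranges: [-3.08, 3.08], [-0.75, 2.2], [0.22, 2.44], [-1.43, 4.57], [0, 2.65], [-2.85, 2.85]. Speed limits (rad/s): [2.79, 2.79, 3.14, 3.14, 3.14, 3.14].

### API

Orientations are given as a unit quaternion [x, y, z, w].
In Python, from rig import robot gives the robot as it stands.
- The arm moves only by the tool jog_arm, never from a script. Its argument "motion" is one flat list of numbers, 7 for each row, row after row: the shift along the tool's x, y, z scaled (see below), then the turn, a rotation vector about the tool's x, y, z scaled (see below), then the gripper's target within -1 to 1 (shut at 1, half-way at 0, fully open at -1). In form: [x, y, z, rx, ry, rz, hand, x, y, z, rx, ry, rz, hand, ...]. A call has 1 to 12 rows; each row shifts and turns the commanded pose from where the row before left it, along the tool's axes as they then stand; what a row does not reach is not made up. The controller multiplies each number of a shift by 4 cm and each number of a turn by 4 degrees. A row lasts 1/8 s, in which the tool goes at most 62.5 mm and 10.7 degrees, less where a joint would pass 70% of its speed; a pose out of reach is approached as far as the arm can. A call with a number of a shift or a turn outside -1 to 1 is refused whole. A call with a gripper value outside its range is refused whole. The fingers move at their own pace and stop on an object; "grip_force" is the grip in N (left out, the last holds). Time passes only in rows, so rows that do not move let the fingers close. It gives the time, the measured TCP pose, the force, the opening and the grip force at its end, in the units of the state.
- robot.get_obs(): the state, without advancing time (a new reading comes with each control period).
- robot.camera(name): name is "side" or "top"; returns the picture (480x640x3 uint8, blue, green, red); there is no depth.
- robot.calibration(name): a dict with "fx", "fy", "cx", "cy" (pixels), "R" (3x3) and "t" (3): a world point X has camera coordinates R X + t. Camera axes: x right, y down, z forward; pixel columns grow to the right and rows downward; lengths in m; the calibration is good to about 2 mm. A picture is of the moment at which its call begins. calibration takes no time and is no camera call.
- robot.hand_in(): hands the job in; it is judged then, once.
The state is a dict: "time": time; "q": joint angles; "joint_velocities": joint speeds; "joint_torque": joint torques, N m; "position": TCP position; "tool_rot": TCP orientation; "ft_force": force on the tool from outside, world axes, zero at the start; "moment": the same for the moment, N m; "grip_width": finger opening in m; "grip_force": force on a finger pad.
Only numpy, scipy, OpenCV 4.12 (cv2) and the standard library are available. Lean on these libraries where they do the work, as an engineer would, in place of code of your own. Each camera call takes 0.05 s, during which the arm holds its last target. There are 200 camera calls.

### The job

Only one of the three potted chokes on the bench is the mate of the finned round housing; which one cannot be told from the list, so try them in it. The right one goes in until its collar rests flat on the ledge just inside the mouth (a bigger one stays up on the ledge on its body, a smaller one drops through to the floor): leave it nested like that, upright and let go, with the two others standing upright on the bench clear of the housing. Do not tip any choke over, and do not disturb the capacitor, the toroid or the screwdriver.

Things in the scene. Friction and masses are not known exactly. Their poses are not given: they have to be found in the camera images.
- housing: round finned aluminium housing fixed to the bench, open at the top, 110 mm across at the foot, mouth 65 mm across, rim 50 mm above the bench. A grey liner ring is fixed inside; its top, 6 mm below the rim, is the ledge; its bore is on the housing's axis, open to the floor 36 mm below the ledge, and 32.5, 39.5 or 46.5 mm wide (not told which). Origin: centre of the underside, z up
- ledge (a point): centre of the bore at ledge level, 44 mm above the bench. The matching choke's body is 2.5 mm narrower than the bore and its final underside is 24 mm below this point; a bigger choke stops with its underside level with it; a smaller one (collar at least 2 mm narrower than the bore) ends with its underside 36 mm below it, boss 38 mm above the rim
- choke_s: the smallest choke, loose, about 220 g, 80 mm tall, round and upright. From the bottom: round copper-wound body 30 mm across, 24 mm high; black collar 37.5 mm across, 6 mm thick (24 to 30 mm above the underside); aluminium grip boss 24 mm across, from 30 to 80 mm above the underside (the same on all three chokes). Origin: centre of the underside; z up along its axis.
- choke_m: the middle choke, loose, about 220 g, 80 mm tall, round and upright. From the bottom: round copper-wound body 37 mm across, 24 mm high; black collar 44.5 mm across, 6 mm thick (24 to 30 mm above the underside); aluminium grip boss 24 mm across, from 30 to 80 mm above the underside (the same on all three chokes). Origin: centre of the underside; z up along its axis.
- choke_l: the largest choke, loose, about 220 g, 80 mm tall, round and upright. From the bottom: round copper-wound body 44 mm across, 24 mm high; black collar 51.5 mm across, 6 mm thick (24 to 30 mm above the underside); aluminium grip boss 24 mm across, from 30 to 80 mm above the underside (the same on all three chokes). Origin: centre of the underside; z up along its axis.
- capacitor: bystander: black upright capacitor can, 50 mm across, 85 mm tall, loose; origin at the centre of its underside
- toroid: bystander: copper toroid lying flat, 68 mm across, 26 mm high, loose; origin at the centre of its underside
- screwdriver: bystander: screwdriver 190 mm long lying on the bench, black handle; origin near the middle of its length, x axis along it towards the tip
Things that resemble listed ones, but are neither listed nor needed, are in the scene too. Of the things shaped like the housing, the aluminium one is meant.

How it is judged:
By the outcome, as a careful person would: the job done as asked, in the order asked, and still so for the second after the job is handed in, with the robot touching nothing.
It also fails if it takes over 64 s, if anything falls off the work surface, if the arm or the gripper's body presses on something with over 40 N, if the wrist force passes 120 N, or if a joint passes its speed limit or range.

## Working session

There is one attempt and no reset: what is moved stays moved. The work goes in short steps, Python scripts to look and compute and a tool call to move; the robot and the scene stay as the last step left them, time stands still between calls to the robot, and variables do not carry over. Pictures are saved under pics/ and viewed, at most 10 in all, crops included, and the job is handed in when it is done.

Besides the shell and the picture viewer there is one more tool, called after "Request:" by a JSON object that holds its "fn" and its "kwargs". jog_arm: Moves the arm, as the interface text tells. Shifts and turns lie within -1 to 1; 1 stands for 4 cm of shift or 4 degrees of turn. Its arguments: {"type":"object","properties":{"motion":{"type":"array","items":{"type":"number"}},"grip_force":{"type":"number"}},"required":["motion"]}

```bash
mkdir -p pics
python3 - <<'E'
from rig import robot
import cv2,numpy as np
o=robot.get_obs();print({k:np.round(v,4) for k,v in o.items()});print(robot.tip_reach)
for n in("top","side"):
    cv2.imwrite(f"pics/{n}0.png",robot.camera(n));c=robot.calibration(n);print(n,c)
E
```

```text
{'time': np.float64(0.0), 'q': array([-1.3905,  0.5285,  1.4339, -0.    ,  1.1814, -0.1785]), 'joint_velocities': array([ 0.0028,  0.0015, -0.0003, -0.0004, -0.0014, -0.0008]), 'joint_torque': array([-2.10000e-03, -4.40053e+01, -1.76594e+01,  6.32000e-02,
        5.83000e-02, -2.00000e-04]), 'position': array([ 0.2194, -0.5845,  0.2326]), 'tool_rot': array([ 0.984 ,  0.1784, -0.    , -0.0011]), 'ft_force': array([-0.1914, -0.8698, -0.2263]), 'moment': array([-0.0313,  0.0354, -0.0209]), 'grip_force': np.float64(0.0), 'grip_width': np.float64(0.0874)}
0.011
top {'fx': 529.3865609147202, 'fy': 529.3865609147202, 'cx': 325.0674456712137, 'cy': 240.49550941293356, 'R': array([[ 0.01985359, -0.99944443,  0.02677046],
       [-0.98436941, -0.02422662, -0.17444177],
       [ 0.17499341, -0.02288873, -0.98430352]]), 't': array([-0.01409348,  0.55866081,  1.29927432])}
side {'fx': 571.0996582112148, 'fy': 571.0996582112148, 'cx': 324.20471695077595, 'cy': 239.06210400702327, 'R': array([[-0.80096475, -0.59835071, -0.02078229],
       [-0.37730519,  0.53141147, -0.75844752],
       [ 0.46486156, -0.59964846, -0.65140268]]), 't': array([0.43821291, 0.21949589, 1.21248452])}
```

View pics/top0.png

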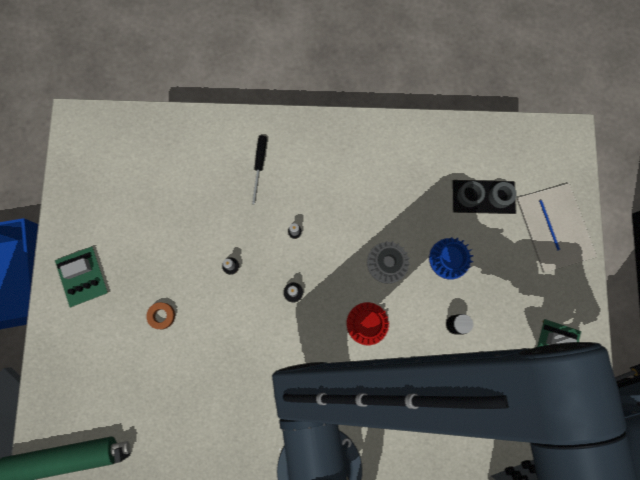

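View pics/side0.png

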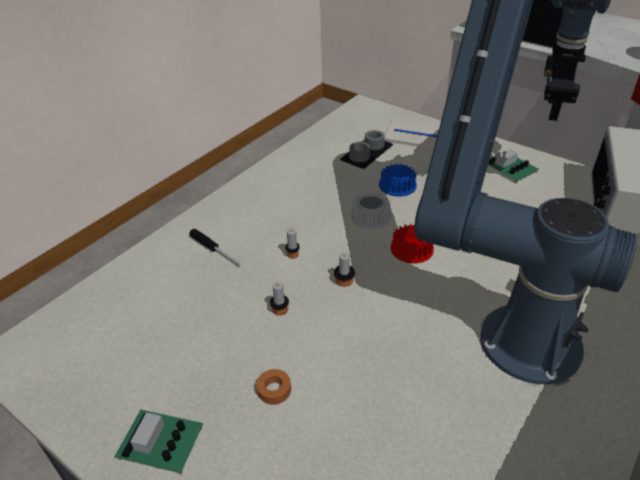

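The top view shows what could be taken for the housing: grey (387,262), blue (451,258) and red (368,324). The grey one is aluminium, so I choose it. The choke candidates are at (295,230), (231,265) and (293,291). The capacitor at (460,323) and the twin grey parts on the black block at (470–500,194) are not chokes. I'll check this in a close crop.

Run:
```python
import cv2,numpy as np
a=cv2.imread("pics/top0.png")[210:310,215:415];b=cv2.imread("pics/side0.png")[190:320,260:420]
a=cv2.resize(a,(800,400),interpolation=cv2.INTER_CUBIC);cv2.imwrite("pics/c_top.png",a)
cv2.imwrite("pics/c_side.png",cv2.resize(b,None,fx=4.6,fy=4.6,interpolation=cv2.INTER_CUBIC))
```

```text
(no output)
```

View pics/c_top.png

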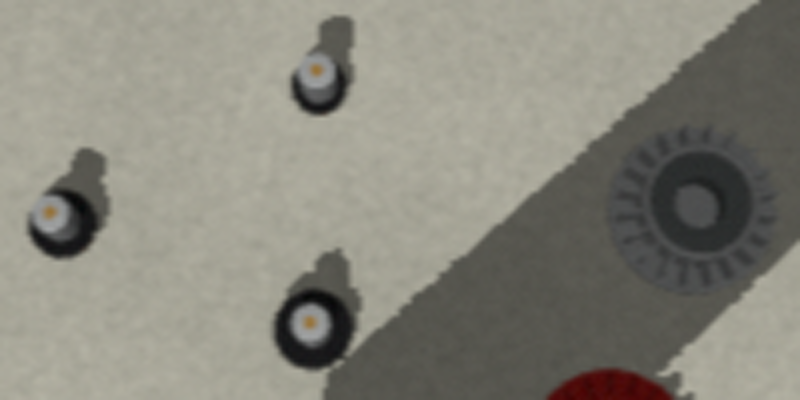

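View pics/c_side.png

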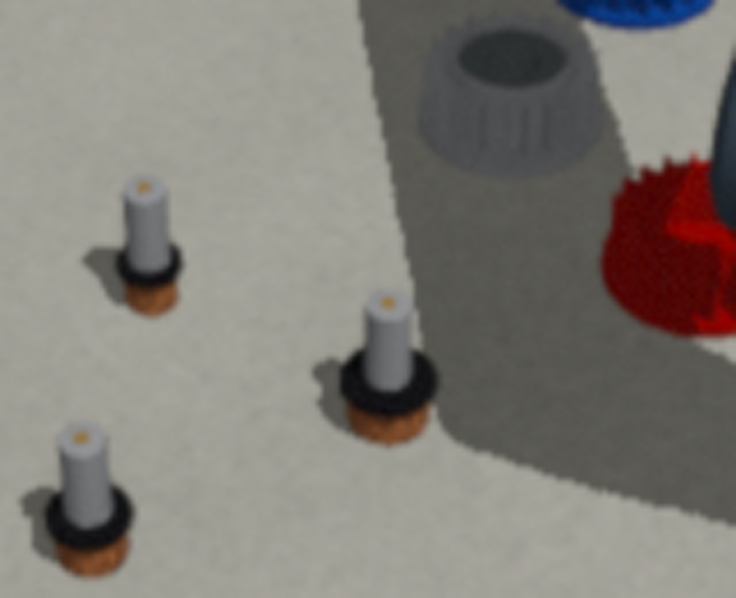

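The crops confirm the grey finned housing, with its mouth centre at about top (390,261) and side (371,202). The three chokes have orange dots on their bosses. By collar size, S is at (295,230), M at (231,265) and L at (293,291). Next I'll measure positions and the bore.

```bash
cat > h.py <<'E'
import cv2,numpy as np
from rig import robot
C={n:robot.calibration(n) for n in("top","side")}
def ray(n,p):
    c=C[n];R=np.array(c["R"]);d=R.T@np.array([(p[0]-c["cx"])/c["fx"],(p[1]-c["cy"])/c["fy"],1]);return -R.T@np.array(c["t"]),d/np.linalg.norm(d)
def plane(n,p,z):
    o,d=ray(n,p);return o+d*(z-o[2])/d[2]
def tri(a,b):
    A=np.zeros((3,3));v=np.zeros(3)
    for n,p in(("top",a),("side",b)):
        o,d=ray(n,p);M=np.eye(3)-np.outer(d,d);A+=M;v+=M@o
    return np.linalg.solve(A,v)
def proj(n,X):
    c=C[n];x=np.array(c["R"])@X+np.array(c["t"]);return np.array([c["cx"]+c["fx"]*x[0]/x[2],c["cy"]+c["fy"]*x[1]/x[2]])
def dot(img,p,r=5):
    # centroid of the orange dot near p
    x,y=map(int,np.round(p));w=img[y-r:y+r+1,x-r:x+r+1].astype(float)
    s=np.clip(w[...,2]-w[...,0]-30,0,None);s[w.max(2)<110]=0
    g=np.mgrid[-r:r+1,-r:r+1];return np.array([x+(s*g[1]).sum()/s.sum(),y+(s*g[0]).sum()/s.sum()])
E
python3 - <<'E'
from h import *
T=cv2.imread("pics/top0.png");S=cv2.imread("pics/side0.png")
for k,a,b in(("S",(294,227.5),(291.5,230.7)),("M",(227.5,263.2),(277.6,285)),("L",(292.5,290.7),(344.6,255.7))):
    pa,pb=dot(T,a,3),dot(S,b,3);print(k,pa,pb,tri(pa,pb),plane("top",pa,.08),plane("side",pb,.08))
g=cv2.cvtColor(T,cv2.COLOR_BGR2GRAY)
m=(g[235:290,360:415]<62).astype(np.uint8)
n,l,s,c=cv2.connectedComponentsWithStats(m);i=1+s[1:,4].argmax();
cn=max(cv2.findContours((l==i).astype(np.uint8),0,1)[0],key=len);e=cv2.fitEllipse(cn);p=np.array(e[0])+[360,235];print("mouth",e,p,plane("top",p,.05),plane("top",p,.044))
gs=cv2.cvtColor(S,cv2.COLOR_BGR2GRAY)
m=(gs[185:225,345:400]<66).astype(np.uint8);n,l,s,c=cv2.connectedComponentsWithStats(m);i=1+s[1:,4].argmax();cn=max(cv2.findContours((l==i).astype(np.uint8),0,1)[0],key=len);e=cv2.fitEllipse(cn);p2=np.array(e[0])+[345,185];print("mouth side",e,p2,plane("side",p2,.05),tri(p,p2))
h=plane("top",p,.05)
print(g[261,372:408]);print(g[248:276,390])
w=np.clip((g[236:288,362:414].astype(float)-30)*4,0,255).astype(np.uint8)
cv2.imwrite("pics/bore.png",cv2.resize(w,(520,520),interpolation=cv2.INTER_CUBIC))
for d in(32.5,39.5,46.5):
  for z in(.044,.008):
    q=np.array([proj("top",np.array([h[0]+d/2e3*np.cos(t),h[1]+d/2e3*np.sin(t),z])) for t in np.linspace(0,6.28,60)]);print(d,z,q.min(0),q.max(0))
E
```

```text
S [293.66666667 227.0464135 ] [290.69318182 230.21590909] [0.58632761 0.07866512 0.08087639] [0.58553129 0.07808437 0.08      ] [0.58814076 0.078295   0.08      ]
M [227.         262.65737052] [277.15436242 284.61073826] [0.4929245  0.23946467 0.08077495] [0.4921362 0.2389918 0.08     ] [0.49447766 0.23932962 0.08      ]
L [292.         290.10181818] [343.81538462 255.4       ] [0.42917212 0.07792799 0.08081516] [0.42829756 0.07740418 0.08      ] [0.43068219 0.07766013 0.08      ]
mouth ((29.927701950073242, 24.974958419799805), (23.89788055419922, 24.903051376342773), 134.24139404296875) [389.92770195 259.97495842] [ 0.51256435 -0.16728703  0.05      ] [ 0.51342235 -0.16817558  0.044     ]
mouth side ((25.877029418945312, 17.193593978881836), (11.898085594177246, 23.154138565063477), 92.00413513183594) [370.87702942 202.19359398] [ 0.51226243 -0.16204402  0.05      ] [ 0.51418972 -0.16735065  0.04575358]
[76 71 61 64 71 64 50 45 44 45 47 56 70 77 79 79 80 78 78 79 79 72 54 35
 39 45 47 44 44 47 54 67 75 77 79 77]
[52 45 46 46 45 45 37 35 49 75 79 78 79 78 79 77 78 80 76 49 44 46 46 46
 48 73 79 59]
32.5 0.044 [383.22776984 253.99682946] [395.93041532 266.62954737]
32.5 0.008 [381.37068432 256.04766108] [393.74937025 268.36490127]
39.5 0.044 [381.85886707 252.64262777] [397.29765958 267.99624248]
39.5 0.008 [380.03669161 254.72711728] [395.08173894 269.69730423]
46.5 0.044 [380.48976966 251.28965161] [398.6647776  269.36417182]
46.5 0.008 [378.70251407 253.40773806] [396.41398776 271.03087958]
```

View pics/bore.png

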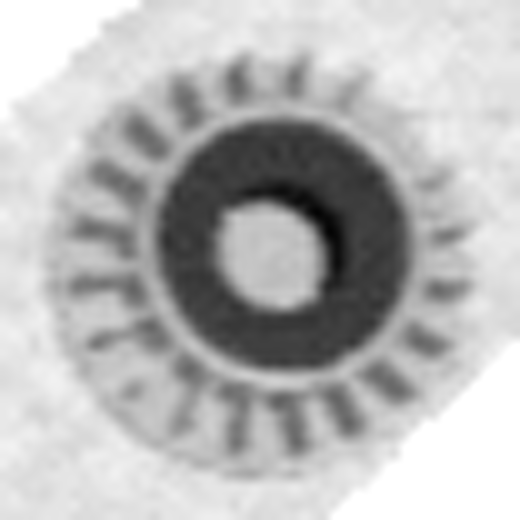

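The bore edges in the top view span x 383.2–396.6 and y 254–266.8. That is about 13 px, or 32.5 mm (39.5 mm would span 15.4 px), so I try choke_s first. First I square the tool to world yaw 0 and travel.

Request:
{"fn": "jog_arm", "kwargs": {"motion": [0,0,0,0,0,1,-1,0,0,0,0,0,1,-1,0,0,0,0,0,1,-1,0,0,0,0,0,1,-1,0,0,0,0,0,1,-1,0,0,0,0,0,0.13,-1,0.5,-0.9,0,0,0,0,-1,0.5,-0.9,0,0,0,0,-1,0.5,-0.9,0,0,0,0,-1,0.5,-0.9,0,0,0,0,-1,0.5,-0.9,0,0,0,0,-1,0.5,-0.9,0,0,0,0,-1]}}

```text
time: 1.6
position: [0.3398, -0.3678, 0.2335]
tool_rot: [1.0, 0.001, 0.0, -0.0]
ft_force: [0.5, -0.7, 0.3]
grip_width: 0.0869
grip_force: 0.0
```

Request:
{"fn": "jog_arm", "kwargs": {"motion": [0.5,-0.9,0,0,0,0,-1,0.5,-0.9,0,0,0,0,-1,0.5,-0.9,0,0,0,0,-1,0.5,-0.9,0,0,0,0,-1,0.5,-0.9,0,0,0,0,-1,0.5,-0.9,0,0,0,0,-1,0.5,-0.9,0,0,0,0,-1,0.5,-0.9,0,0,0,0,-1,0.5,-0.9,0.5,0,0,0,-1,0.5,-0.9,0.5,0,0,0,-1,0.2,-0.6,0.5,0,0,0,-1,0,0,0,0,0,0,-1]}}

```text
time: 3.1
position: [0.5461, 0.0168, 0.1719]
tool_rot: [1.0, 0.002, -0.002, -0.0]
ft_force: [-0.8, -0.2, 0.2]
grip_width: 0.0873
grip_force: 0.0
```

Request:
{"fn": "jog_arm", "kwargs": {"motion": [0.5,-0.8,0.4,0,0,0,-1,0.52,-0.73,0.5,0,0,0,-1,0,0,0.5,0,0,0,-1,0,0,0,0,0,0,-1,0,0,0.6,0,0,0,-1,0,0,0.6,0,0,0,-1,0,0,0.4,0,0,0,-1,0,0,0,0,0,0,-1,0,0,0,0,0,0,-1]}}

```text
time: 4.22
position: [0.5886, 0.076, 0.0545]
tool_rot: [1.0, 0.0, 0.001, 0.0]
ft_force: [0.0, 0.1, 0.5]
grip_width: 0.0871
grip_force: 0.0
```

Request:
{"fn": "jog_arm", "kwargs": {"motion": [-0.04,-0.05,0.13,0,0,0,-1,0,0,0,0,0,0,0.4,0,0,0,0,0,0,0.4,0,0,0,0,0,0,0.4,0,0,0,0,0,0,0.6,0,0,0,0,0,0,0.6,0,0,0,0,0,0,0.8,0,0,0,0,0,0,1,0,0,0,0,0,0,1,0,0,0,0,0,0,1,0,0,0,0,0,0,1], "grip_force": 20}}

```text
time: 5.6
position: [0.5863, 0.0782, 0.0483]
tool_rot: [1.0, 0.0, 0.0, 0.0]
ft_force: [0.6, 0.4, 0.1]
grip_width: 0.0238
grip_force: 20.0
```

Request:
{"fn": "jog_arm", "kwargs": {"motion": [0,0,-0.5,0,0,0,1,0,0,-0.9,0,0,0,1,0,0,-0.85,0,0,0,1,-0.25,0.8,0,0,0,0,1,-0.25,0.9,0,0,0,0,1,-0.25,0.9,0,0,0,0,1,-0.25,0.9,0,0,0,0,1,-0.25,0.9,0,0,0,0,1,-0.25,0.9,0,0,0,0,1,-0.33,0.84,0,0,0,0,1,0,0,0,0,0,0,1,0,0,0,0,0,0,1]}}

```text
time: 7.1
position: [0.5128, -0.1668, 0.138]
tool_rot: [1.0, 0.0, -0.001, -0.001]
ft_force: [0.7, -0.4, -3.8]
grip_width: 0.0234
grip_force: 20.0
```

Run:
```python
from h import *
o=robot.get_obs();print(o["position"],o["grip_width"],o["time"])
a=robot.camera("top");b=robot.camera("side")
cv2.imwrite("pics/top1.png",a);cv2.imwrite("pics/side1.png",b)
p=o["position"]
for n in C: print(n,proj(n,p),proj(n,p+[0,0,-.049]),proj(n,np.array([.513,-.167,.05])))
x=cv2.resize(a[205:305,330:450],(480,400),interpolation=cv2.INTER_CUBIC);y=cv2.resize(b[130:230,320:400],(320,400),interpolation=cv2.INTER_CUBIC)
cv2.imwrite("pics/c1.png",np.clip(np.hstack([x,y])*1.6,0,255).astype(np.uint8))
```

```text
[ 0.51276357 -0.16684081  0.13798583] 0.0233814572378321 7.1
top [395.20098609 254.76554943] [392.07738901 257.70506216] [389.81472205 259.80224844]
side [372.85887421 173.6700458 ] [372.20820032 189.28468072] [371.6682252  201.17892384]
```

View pics/c1.png

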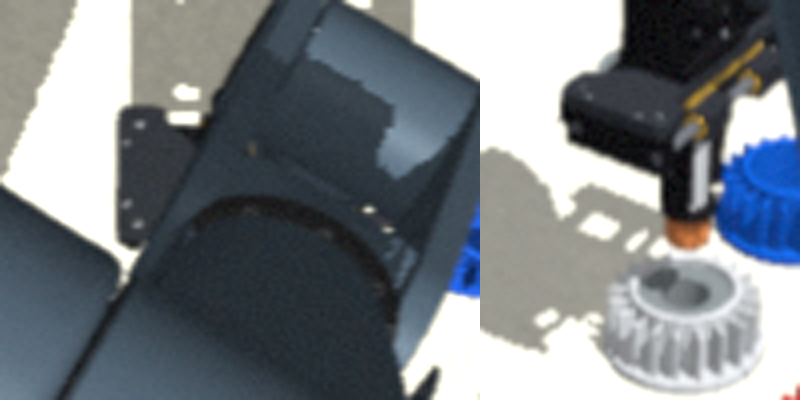

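The crop shows the choke's copper body hanging upright over the aluminium housing, at about side (372,188). The bore is now lit and visible at about (371,203). The arm blocks the top view. I'll measure both in the side view and compare.

Run:
```python
from h import *
b=cv2.imread("pics/side1.png");f=b.astype(int);p=robot.get_obs()["position"]
m=((f[...,2]-f[...,0]>35)&(f[...,2]>60));m[:,:350]=0;m[:,395:]=0;m[:180]=0;m[:183]=0;m[200:]=0
for r in range(182,196):
    w=np.where(m[r])[0]
    if len(w):print(r,w.min(),w.max(),f[r,w.min()-1:w.min()+2,2],f[r,w.max()-1:w.max()+2,2])
u=p[2]-.0485
for z in(u,u+.012):
    q=np.array([proj("side",np.array([p[0]+.015*np.cos(t),p[1]+.015*np.sin(t),z])) for t in np.linspace(0,6.28,90)]);print("exp body",z,q.min(0),q.max(0))
for d in(32.5,):
    q=np.array([proj("side",np.array([.5128+d/2e3*np.cos(t),-.1673+d/2e3*np.sin(t),.044])) for t in np.linspace(0,6.28,90)]);print("exp bore",q.min(0),q.max(0))
g=cv2.cvtColor(b,cv2.COLOR_BGR2GRAY)
np.set_printoptions(linewidth=200)
print(g[193:213,352:392])
```

```text
185 367 376 [78 65 58] [59 66 77]
186 367 377 [82 78 77] [107 103  88]
187 367 377 [84 79 81] [132 130 125]
188 367 377 [90 81 86] [140 149 158]
189 367 376 [116  86  87] [127 135 153]
190 368 376 [108  90  93] [125 128 153]
191 369 375 [117 101 102] [126 140 148]
exp body 0.08962037523626155 [366.23036604 185.80267515] [377.74120056 192.52272075]
exp body 0.10162037523626155 [366.35562069 182.04967222] [377.92724325 188.74750639]
exp bore [365.6101199  199.30498498] [377.83277828 206.66425364]
[[ 97  97  97  97 100 103 103  99  97 105 130 156 158 152 140 140 157 157 154 148 145 147 156 162 164 164 159 161 168 169 169 161 140 117  74  60  57  53  54  58]
 [ 98  96  98  98  96  96  96  97  95  92 100 121 126 114 100 114 141 147 145 143 143 142 143 145 150 155 151 153 164 167 168 166 165 157 135 124 103  70  58  60]
 [ 99  98  97  96  96  93  92  94  92  87  85  89  91  89  90  97 112 119 116 115 114 115 116 121 127 135 139 145 157 163 161 156 162 169 168 164 150 129 113 105]
 [ 99  98  96  97  95  89  87  87  87  85  83  83  82  79  81  88 101 106 105 103 103 107 106 107 103 102 110 1
[... 1960 characters left out ...]
49 144 133 123 113 110 118 123 123 133 153 167]
 [112 117 116 130 132 129 118  99 109 111  95 103 120 135 138 141 136 136 136 135 135 137 139 143 145 145 144 138 132 129 129 128 117 107 105 104 110 128 152 167]
 [109 117 114 127 130 130 129 127 130 120  93  98 110 120 115 122 125 132 138 138 137 140 141 137 130 128 130 133 127 118 110 120 120 118 110 105 108 129 155 168]
 [104 113 111 126 129 127 128 138 132 117  95 106 126 127 109 111 114 120 125 120 121 128 134 132 127 122 119 131 128 111  91  96 108 119 116 105 110 132 158 169]
 [ 99 103 105 125 128 118 110 126 126 117 104 121 135 123 106 110 117 126 126 119 117 120 135 136 127 117  99 119 131 114  90  89  94 105 109 106 111 130 155 169]]
```

Both views agree that the TCP is within about 0.5 mm of the bore axis, so I descend to just above the ledge, then slowly.

Request:
{"fn": "jog_arm", "kwargs": {"motion": [0.01,0,0.3,0,0,0,1,0,0,0.4,0,0,0,1,0,0,0.3,0,0,0,1,0,0,0,0,0,0,1,0,0,0,0,0,0,1]}}

```text
time: 7.82
position: [0.5138, -0.1674, 0.0982]
tool_rot: [1.0, 0.0, 0.0, -0.0]
ft_force: [0.3, -0.0, -3.0]
grip_width: 0.0233
grip_force: 20.0
```

Request:
{"fn": "jog_arm", "kwargs": {"motion": [0,0,0.05,0,0,0,1,0,0,0.05,0,0,0,1,0,0,0.05,0,0,0,1,0,0,0,0,0,0,1]}}

```text
time: 8.32
position: [0.5135, -0.1673, 0.0923]
tool_rot: [1.0, 0.0, -0.0, -0.0]
ft_force: [-0.1, 0.1, -2.5]
grip_width: 0.0236
grip_force: 20.0
```

Request:
{"fn": "jog_arm", "kwargs": {"motion": [0,0,0.05,0,0,0,1,0,0,0.05,0,0,0,1,0,0,0,0,0,0,1]}}

```text
time: 8.7
position: [0.5134, -0.1673, 0.0881]
tool_rot: [1.0, 0.0, -0.0, -0.0]
ft_force: [0.6, -0.4, -3.4]
grip_width: 0.0232
grip_force: 20.0
```

Request:
{"fn": "jog_arm", "kwargs": {"motion": [0,0,0.1,0,0,0,1,0,0,0.1,0,0,0,1,0,0,0,0,0,0,1]}}

```text
time: 9.07
position: [0.5133, -0.1672, 0.0799]
tool_rot: [1.0, 0.0, -0.0, -0.0]
ft_force: [-0.3, 0.0, -2.8]
grip_width: 0.0234
grip_force: 20.0
```

Request:
{"fn": "jog_arm", "kwargs": {"motion": [0,0,0.1,0,0,0,1,0,0,0.1,0,0,0,1,0,0,0.03,0,0,0,1,0,0,0,0,0,0,1]}}

```text
time: 9.57
position: [0.5135, -0.1673, 0.071]
tool_rot: [1.0, 0.0, -0.0, -0.0]
ft_force: [-1.1, 0.9, -1.6]
grip_width: 0.0235
grip_force: 20.0
```

Request:
{"fn": "jog_arm", "kwargs": {"motion": [0,0,0.03,0,0,0,1,0,0,0.02,0,0,0,1,0,0,0,0,0,0,1]}}

```text
time: 9.95
position: [0.5136, -0.1674, 0.0691]
tool_rot: [1.0, 0.0, -0.0, -0.0]
ft_force: [0.7, 0.2, -2.3]
grip_width: 0.0235
grip_force: 20.0
```

Request:
{"fn": "jog_arm", "kwargs": {"motion": [0,0,0.02,0,0,0,1,0,0,0.02,0,0,0,1,0,0,0,0,0,0,1]}}

```text
time: 10.32
position: [0.5137, -0.1674, 0.0682]
tool_rot: [1.0, 0.0, 0.0, 0.0]
ft_force: [-1.7, 1.1, 5.0]
grip_width: 0.0235
grip_force: 20.0
```

Contact comes at TCP z 0.068, where the collar should meet the ledge (0.020 + 0.0485 = 0.0685). I release and rise clear.

Request:
{"fn": "jog_arm", "kwargs": {"motion": [0,0,0,0,0,0,0.4,0,0,0,0,0,0,0.2,0,0,0,0,0,0,-0.2,0,0,0,0,0,0,-0.2,0,0,0,0,0,0,-0.2,0,0,-0.4,0,0,0,-0.2,0,0,-0.8,0,0,0,-0.2,0,0,-1,0,0,0,-0.2,0,0,-1,0,0,0,-0.2,0,0,0,0,0,0,-0.2]}}

```text
time: 11.58
position: [0.5159, -0.1685, 0.1999]
tool_rot: [1.0, 0.0, 0.004, 0.002]
ft_force: [0.7, 0.4, -0.5]
grip_width: 0.0523
grip_force: 0.0
```

Request:
{"fn": "jog_arm", "kwargs": {"motion": [-0.2,1,0,0,0,0,-0.2,-0.2,1,0,0,0,0,-0.2,-0.2,1,0,0,0,0,-0.2,-0.2,1,0,0,0,0,-0.2,-0.2,1,0,0,0,0,-0.2,-0.2,1,0,0,0,0,-0.2,-0.2,1,0,0,0,0,-0.2,-0.2,1,0,0,0,0,-0.2,0,0,0,0,0,0,-0.2]}}

```text
time: 12.7
position: [0.4485, -0.4902, 0.1946]
tool_rot: [1.0, -0.001, -0.0, 0.0]
ft_force: [-0.3, 1.1, -0.3]
grip_width: 0.0519
grip_force: 0.0
```

Run:
```python
from h import *
o=robot.get_obs();print(o["position"],o["grip_width"],o["time"])
a=robot.camera("top");b=robot.camera("side")
cv2.imwrite("pics/top2.png",a);cv2.imwrite("pics/side2.png",b)
for n in C: print(n,"exp dot if top z=.100/.088/.124",[proj(n,np.array([.5134,-.1672,z])).round(1) for z in(.1,.088,.124)])
x=cv2.resize(a[130:350,200:480],(440,346));y=cv2.resize(b[160:250,330:410],(356,400),interpolation=cv2.INTER_CUBIC)
im=np.zeros((400,796,3),np.uint8);im[:346,:440]=x;im[:,440:]=y
cv2.imwrite("pics/c2.png",im)
```

```text
[ 0.4484632  -0.49021599  0.19457755] 0.05188712875764069 12.7
top exp dot if top z=.100/.088/.124 [array([392.9, 256.8]), array([392.2, 257.5]), array([394.4, 255.4])]
side exp dot if top z=.100/.088/.124 [array([372.2, 185.7]), array([372.1, 189.4]), array([372.5, 178. ])]
```

View pics/c2.png

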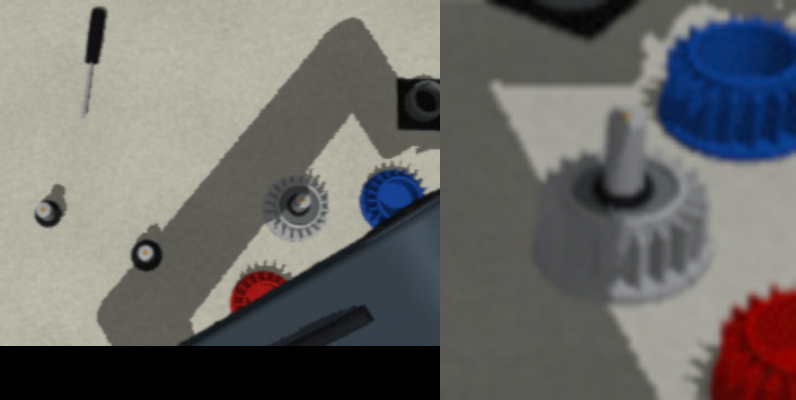

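The picture shows choke_s upright in the grey housing, its black collar on the ledge. Its dot is at side (371.6,185.8), and a nested choke would put it at (372.2,185.7). The M and L chokes stand untouched and the screwdriver has not moved, so I hand in.

```bash
python3 -c "
from rig import robot
print(robot.hand_in())"
```

```text
the job is handed in; nothing more can be done
None
```

The smallest choke (choke_s) is the mate: it is nested upright in the aluminium housing with its collar on the ledge and released, the other two chokes were never touched and still stand upright on the bench, and the job was handed in at about 13 s.

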